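# Check the brake levers on a new handlebar

## Robot

A 7-joint arm with a two-finger parallel gripper is mounted at the origin on the work surface. World frame = base frame: x ahead of the robot, y to its left, z up, the work surface at z = 0. Lengths are in m, angles in rad, forces in N, time in s.
With the tool pointing down it reaches from about 0.425 to 0.875 m from the base axis. Payload 8.4 kg.
Tool frame: the origin (TCP) lies on the mounting face of the last link; the fingertips stand ahead of it and the grasp point (between the pads) lies 164 mm ahead of it (arm.nose_length is the z of the fingertips in the tool frame, in m); z points along the fingers, y is the direction in which the jaws open and shut (so a half turn about z gives the same grasp; the last joint's range is limited). The gripper opens to 87 mm and grips with 3 to 60 N. Pads are 19 mm wide; open, the fingers measure 117 mm over their backs; the gripper's body (75 mm by 190 mm) begins 51 mm behind the grasp point.
Start: joints at [-0.099, 0.333, 0.04, 1.465, -0.013, 1.343, -0.059], TCP at [0.65, -0, 0.405] pointing down, gripper open.
Joint ranges: [-2.58, 2.58], [-0.38, 2.09], [-1.3, 1.39], [0.25, 2.4], [-1.5, 4.64], [0.08, 2.09], [-2.65, 2.65]. Speed limits (rad/s): [2.22, 2.22, 2.79, 2.79, 3.14, 3.14, 3.14].

## Interface

Orientations are given as a unit quaternion [w, x, y, z].
In Python, from bench import arm, snapshot, get_calibration, order gives the robot as it stands.
- The arm moves only by the tool drive_tool, never from a script. Its argument "targets" is a list of rows, each a list of 7 numbers: the finger opening in mm, from 0 to 87, then the shift along the world's x, y, z in units of 30 mm (1.0 is 30 mm), then the turn, a rotation vector about the world's x, y, z in units of 6 degrees (1.0 is 6 degrees). In form: [[gripper, dx, dy, dz, rx, ry, rz], ...]. A call has 1 to 12 rows; each row shifts and turns the commanded pose from where the row before left it; what a row does not reach is not made up. A row lasts 1/12 s, in which the tool goes at most 41.7 mm and 7.16 degrees, less where a joint would pass 70% of its speed; a pose out of reach is approached as far as the arm can. A call is refused whole if a number of a shift passes 1 or a number of a turn 1, either way. A call with a gripper value outside its range is refused whole. The fingers move at their own pace and stop on an object; "newtons" is the grip in N (left out, the last holds). Time passes only in rows, so rows that do not move let the fingers close. It gives the time, the measured TCP pose, the force and the opening at its end, in the units of the state.
- arm.sense(): the state, without advancing time (a new reading comes with each control period).
- snapshot(name): name is "scene" or "side" or "wrist"; returns the picture (400x640x3 uint8, red, green, blue); there is no depth.
- get_calibration(name): a dict with "intrinsics" (3x3 intrinsics, pixels), "camera_from_world" (4x4, takes a point from world to camera coordinates); the wrist camera has in their place "hand_eye" (4x4, takes a point from camera to tool coordinates, whose origin is the TCP and whose axes are the flange's). Camera axes: x right, y down, z forward; pixel columns grow to the right and rows downward; lengths in m; the calibration is good to about 2 mm. A picture is of the moment at which its call begins: read the wrist's pose just before it. get_calibration takes no time and is no camera call.
- order.close_job(): hands the job in, once; it reports no verdict.
The state is a dict: "t": time; "qpos": joint angles; "joint_vel": joint speeds; "effort": joint torques, N m; "eef_pos": TCP position; "tool_rot": TCP orientation; "contact_force": force on the tool from outside, world axes, zero at the start; "wrist_torque": the same for the moment, N m; "width": opening from 0.0 (shut) to 1.0 (fully open).
Only numpy, scipy, OpenCV 4.12 (cv2) and the standard library are available. Lean on these libraries where they do the work, as an engineer would, in place of code of your own. Each camera call takes 0.05 s, during which the arm holds its last target. There are 200 camera calls.

## Task

Check the two brake levers of the handlebar on the bench. With the backs of the fingers push the left lever in toward its grip until it comes up against its stop, keep it pressed there firmly (about 15 N) for a good second to see that it stops short of the bar, then let it come all the way out again; after that do the same with the right lever, and leave both levers out. Only push: do not pinch or hook the levers, keep off the bar and its grips, and leave the loose things on the bench alone.

Things in the scene. Friction and masses are not known exactly. Their poses are not given: they have to be found in the camera images.
- handlebar: Straight handlebar on a fixed bench stand. Origin on the bench straight below the bar's middle; y along the bar to the robot's left, x forward, away from the robot (levers are on that side). Bar axis 170 mm above the bench, 600 mm long, 22 mm thick; black rubber grips (37 mm thick) 170 to 300 mm from the middle. Base plate 110 x 150 x 12 mm; a small display left of the stem is 205 mm high.
- brake_left (a joint): Brake lever on the robot's left: aluminium blade 10 mm thick, 14 mm high, level with the bar, on its far side. Rad: 0 = out at rest, grows as it is pushed toward the grip, hard stop at 0.28, ball end then 21 mm short of the grip (58 mm at rest). Vertical pivot; a spring returns it (3.5 N at the push point at rest, 6 N at the stop). Over 40 N would strain it.
- push_left (a point): Where to push: on the left lever's far face (turned away from the grip), outer part of the blade, mid height (170 mm). Turns with the lever. x points out of the face: push along -x, about 30 mm to the stop; z up; y along the blade to the ball end (17 mm ball, centre 28 mm along, 5 mm behind the face). Flat face from 69 mm inboard to 23 mm outboard. Pivot: 105 mm inboard, 35 mm behind.
- pivot_left (a point): Pivot axis of the left lever, mid height, 40 mm ahead of the bar's axis; axes as at the push point. The black master cylinder and reservoir (to 38 mm above the bar's axis) sit inboard of it and do not move.
- brake_right (a joint): Brake lever on the robot's right: aluminium blade 10 mm thick, 14 mm high, level with the bar, on its far side. Rad: 0 = out at rest, grows as it is pushed toward the grip, hard stop at 0.28, ball end then 21 mm short of the grip (58 mm at rest). Vertical pivot; a spring returns it (3.5 N at the push point at rest, 6 N at the stop). Over 40 N would strain it.
- push_right (a point): Where to push: on the right lever's far face (turned away from the grip), outer part of the blade, mid height (170 mm). Turns with the lever. x points out of the face: push along -x, about 30 mm to the stop; z up; -y along the blade to the ball end (17 mm ball, centre 28 mm along, 5 mm behind the face). Flat face from 69 mm inboard to 23 mm outboard. Pivot: 105 mm inboard, 35 mm behind.
- pivot_right (a point): Pivot axis of the right lever, mid height, 40 mm ahead of the bar's axis; axes as at the push point. The black master cylinder and reservoir (to 38 mm above the bar's axis) sit inboard of it and do not move.
- fluid_bottle: White plastic bottle with black cap, 54 mm diameter, 125 mm tall, standing on the bench ahead of the stem, between the levers; origin at the centre of its underside. Leave alone.
- spare_lever: Spare lever blade like those on the bar, lying loose and flat on the bench beyond the bar, about 150 x 48 mm, 14 mm high; origin at the middle of its underside. Not part of the job; leave alone.
- hex_key: Dark steel L-shaped hex key lying flat beyond the bar, 110 x 38 mm, 7 mm thick; origin at the middle of its long arm's underside. Leave alone.
- tape_roll: Roll of yellow tape lying flat under one of the levers, 96 mm across, 24 mm high; origin at the centre of its underside. Leave alone.
- grease_tub: Grey tub with black lid standing under one of the levers, 60 mm diameter, 48 mm tall; origin at the centre of its underside. Leave alone.
- sanding_block: Cork sanding block on the bench under the right grip, 66 x 110 mm, 31 mm high; origin at the centre of its underside. Leave alone.
- wrench: Steel wrench lying flat on the bench under the left grip, about 180 mm long; origin under its handle's middle. Leave alone.

How it is judged:
By the outcome, as a careful person would: the job done as asked, in the order asked, and still so for the second after the job is handed in, with the robot touching nothing.
It also fails if it takes over 70 s, if anything falls off the work surface, if the arm or the gripper's body presses on something with over 40 N, if the wrist force passes 120 N, or if a joint passes its speed limit or range.

## Working session

There is one attempt and no reset: what is moved stays moved. The work goes in short steps, Python scripts to look and compute and a tool call to move; the robot and the scene stay as the last step left them, time stands still between calls to the robot, and variables do not carry over. Pictures are saved under pics/ and viewed, about 8 in all and at most 12, crops included, and the job is handed in when it is done.

Besides the shell and the picture viewer there is one more tool, called after ">>>" as name([rows], argument=value, ...), one row to a line, values as JSON. drive_tool: Moves the arm, as the interface text tells. Its arguments: {"type":"object","properties":{"targets":{"type":"array"},"newtons":{"type":"number"}},"required":["targets"]}

```bash
mkdir -p pics; ls
cat > h.py <<'E'
import numpy as np, cv2
from bench import arm, snapshot, get_calibration, order
def ray(cal,u,v):
    K=np.array(cal["intrinsics"]);T=np.array(cal["camera_from_world"])
    R=T[:3,:3];c=-R.T@T[:3,3]
    return c,R.T@np.linalg.solve(K,[u,v,1])
def onz(cal,u,v,z):
    c,d=ray(cal,u,v);return c+d*(z-c[2])/d[2]
def proj(cal,p):
    K=np.array(cal["intrinsics"]);T=np.array(cal["camera_from_world"])
    q=K@(T[:3,:3]@np.array(p)+T[:3,3]);return q[:2]/q[2]
E
python3 - <<'E'
from h import *
ims=[snapshot(n) for n in("scene","side")]
for n,i in zip(("scene","side"),ims): cv2.imwrite(f"pics/{n}0.png",i[:,:,::-1])
for n in("scene","side"):
    c=get_calibration(n);T=np.array(c["camera_from_world"]);print(n,np.array(c["intrinsics"]).tolist(),-T[:3,:3].T@T[:3,3],T[2,:3])
print(get_calibration("wrist"));print(arm.nose_length,arm.sense())
E
```

```text
pics
scene [[404.19926433313356, 0.0, 310.02605883212146], [0.0, 404.19926433313356, 193.39752628961423], [0.0, 0.0, 1.0]] [1.11896512 0.11826713 0.66632698] [-0.70588797 -0.15499436 -0.69115767]
side [[364.627266465571, 0.0, 315.690555591591], [0.0, 364.627266465571, 200.3973614267791], [0.0, 0.0, 1.0]] [ 0.31759251 -0.56749635  0.49302615] [ 0.36353107  0.79128349 -0.4916458 ]
{'intrinsics': array([[302.76908713,   0.        , 315.6485292 ],
       [  0.        , 302.76908713, 197.93582836],
       [  0.        ,   0.        ,   1.        ]]), 'hand_eye': array([[ 2.22203485e-04, -9.61148294e-01, -2.76032440e-01,
         7.59311029e-02],
       [ 9.99999554e-01,  4.67064840e-04, -8.21335306e-04,
        -3.55054243e-04],
       [ 9.18350076e-04, -2.76032134e-01,  9.61147969e-01,
         1.99986356e-02],
       [ 0.00000000e+00,  0.00000000e+00,  0.00000000e+00,
         1.00000000e+00]])}
0.1822 {'t': 0.1, 'qpos': array([-0.09923435,  0.333817  ,  0.03987794,  1.46620055, -0.01339706,
        1.34327468, -0.05855083]), 'joint_vel': array([ 4.19232004e-04, -2.37734098e-03,  4.30977128e-05, -1.69039185e-03,
       -7.32933987e-04,  4.17660474e-04, -1.18548780e-04]), 'effort': array([ 3.73962146e-03, -6.57807541e+01,  1.33961700e+00, -4.04708719e+01,
       -5.96434018e-02,  4.10120690e-02, -6.81097418e-06]), 'eef_pos': array([6.49836440e-01, 1.04476224e-05, 4.03954434e-01]), 'tool_rot': array([-4.70512439e-04,  7.07119335e-01,  7.07093864e-01, -5.40789189e-04]), 'contact_force': array([ 0.29412295,  0.68565738, -0.25330968]), 'wrist_torque': array([-0.02788258,  0.06600524,  0.00429602]), 'width': 0.9989680630044332}
```

View pics/scene0.png

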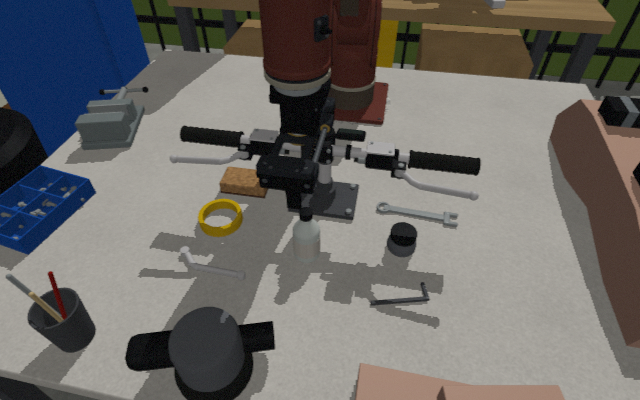

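View pics/side0.png

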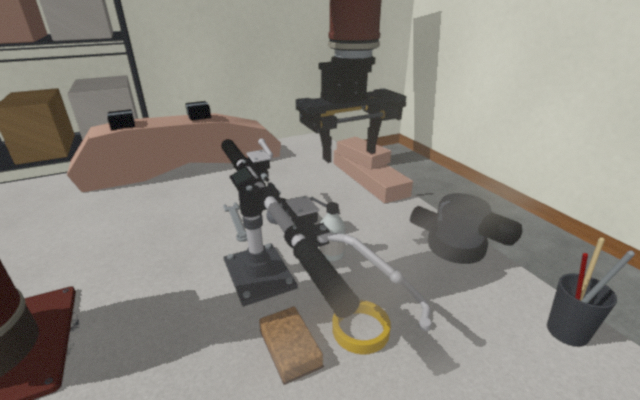

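Scene view: the left lever's ball is at about (474,195) and the right one's at (174,160). The left grip end is at (478,166) and the right one at (183,134). The side view shows the right lever's ball at about (397,277). I'll refine these with masks and crops.

Run:
```python
from h import *
a=cv2.imread("pics/scene0.png");s=cv2.imread("pics/side0.png")
f=lambda i,x,y,w,h,k:cv2.resize(i[y:y+h,x:x+w],None,fx=k,fy=k,interpolation=cv2.INTER_CUBIC)
L=f(a,380,140,110,70,4);R=f(a,160,115,110,70,4)
S=f(s,300,220,110,70,4)
S2=f(s,215,130,110,70,4)
cv2.imwrite("pics/crop.png",np.vstack([np.hstack([L[:,:400],R[:,:400]]),np.hstack([S[:,:],S2])[:,40:840]]))
cv2.imwrite("pics/crop.png",np.vstack([np.hstack([R[:,:400],L[:,40:440]]),np.hstack([S[:,40:440],S2[:,:400]])]))
c=get_calibration("scene")
for n,u,v,z in[("ballL",474,195,.17),("ballR",174,160,.17),("gripL",478,166,.17),("gripR",183,134,.17)]:print(n,onz(c,u,v,z).round(4))
```

```text
ballL [0.5616 0.2906 0.17  ]
ballR [ 0.5698 -0.2738  0.17  ]
gripL [0.4782 0.3046 0.17  ]
gripR [ 0.485  -0.2935  0.17  ]
```

View pics/crop.png

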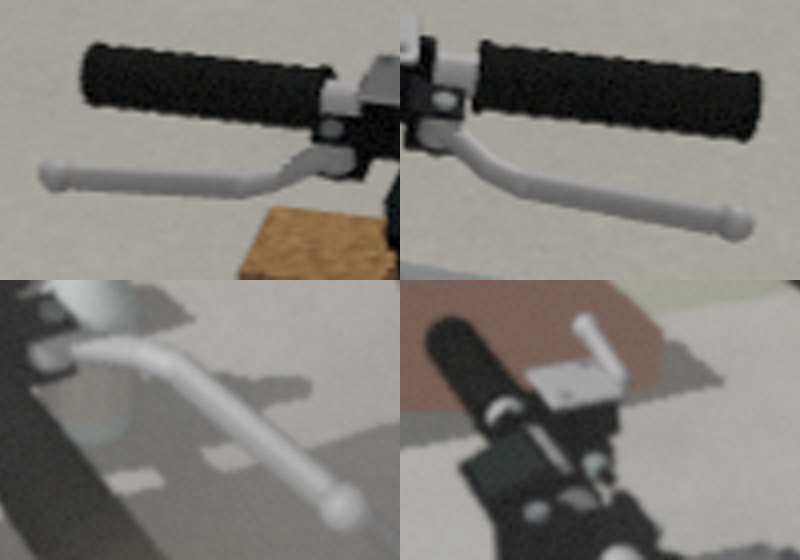

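The crops refine the ball centres. In the scene view the right ball is at (173.8,158.8) and the left at (474.3,195.8). In the side view the right is at (395.5,275.8) and the left at (261.3,141.3). I'll triangulate these.

Run:
```python
from h import *
c=get_calibration("scene");s=get_calibration("side")
P=lambda c:np.array(c["intrinsics"])@np.array(c["camera_from_world"])[:3]
B={}
for n,a,b in[("R",(173.8,158.8),(395.5,275.8)),("L",(474.3,195.8),(261.3,141.3))]:
    X=cv2.triangulatePoints(P(c),P(s),np.array(a,float),np.array(b,float))[:,0];X=X[:3]/X[3]
    B[n]=onz(c,*a,.17); print(n,X.round(4),B[n].round(4),onz(s,*b,.17).round(4),proj(c,X)-a)
d=B["L"]-B["R"];yaw=np.arctan2(-d[0],d[1]);m=(B["L"]+B["R"])/2
ex=np.array([np.cos(yaw),np.sin(yaw),0]);ey=np.array([-np.sin(yaw),np.cos(yaw),0])
o=m-.085*ex;print("yaw",yaw,"origin",o,"half",np.linalg.norm(d)/2)
for n,p in[("gripLend",o+.3*ey),("gripRend",o-.3*ey)]:print(n,proj(c,p),p)
for n,sg in(("L",1),("R",-1)):
    piv=B[n]-ex*.045-sg*ey*np.sqrt(.1363**2-.045**2)
    for q in(0,.28):
        th=.115-q; lx=ex*np.cos(th)-sg*ey*np.sin(th); ly=ex*np.sin(th)+sg*ey*np.cos(th)
        print(n,q,"piv",piv.round(4),"push",(piv+.035*lx+.105*ly).round(4),"ball",(piv+.03*lx+.133*ly).round(4),"normal",lx.round(3))
```

```text
R [ 0.5659 -0.2761  0.1696] [ 0.5664 -0.2758  0.17  ] [ 0.5655 -0.2764  0.17  ] [ 0.03733195 -0.02037371]
L [0.5621 0.2914 0.169 ] [0.5636 0.2909 0.17  ] [0.5614 0.2896 0.17  ] [ 0.07953417 -0.1286127 ]
yaw 0.0049749535148045235 origin [0.47997606 0.00713392 0.17      ] half 0.2833743359740633
gripLend [479.41696178 166.25752904] [0.47848358 0.30713021 0.17      ]
gripRend [183.98206559 133.08198735] [ 0.48146854 -0.29286236  0.17      ]
L 0 piv [0.5192 0.162  0.17  ] push [0.5655 0.2626 0.17  ] ball [0.5636 0.2909 0.17  ] normal [ 0.994 -0.11   0.   ]
L 0.28 piv [0.5192 0.162  0.17  ] push [0.5359 0.2715 0.17  ] ball [0.5263 0.2982 0.17  ] normal [0.986 0.169 0.   ]
R 0 piv [ 0.5207 -0.1474  0.17  ] push [ 0.5681 -0.2474  0.17  ] ball [ 0.5664 -0.2758  0.17  ] normal [0.993 0.12  0.   ]
R 0.28 piv [ 0.5207 -0.1474  0.17  ] push [ 0.5386 -0.2566  0.17  ] ball [ 0.5292 -0.2835  0.17  ] normal [ 0.987 -0.159  0.   ]
```

The two views agree to about 2 mm: bar at x = 0.480, yaw about 0. Next I shut the fingers and move beside the left lever on its far side.

>>> drive_tool([
  [0,0,0.9,0,0,0,0],
  [0,0,0.9,0,0,0,0],
  [0,0,0.9,0,0,0,0],
  [0,0,0.9,0,0,0,0],
  [0,0,0.9,0,0,0,-0.5],
  [0,0,0.9,0,0,0,-0.6],
  [0,0,0.9,0,0,0,0],
  [0,0,0.9,0,0,0,0],
  [0,0,0.9,0,0,0,0],
  [0,0,0.53,0,0,0,0],
  [0,0,0,0,0,0,0],
  [0,0,0,0,0,0,0],
], newtons=50)

```text
t: 1.1
eef_pos: [0.6498, 0.2595, 0.4041]
tool_rot: [-0.0, 0.746, 0.666, -0.001]
contact_force: [0.6, -0.5, -0.3]
width: 0.173
```

>>> drive_tool([
  [0,-0.2,0,-0.9,0,0,0],
  [0,-0.3,0,-0.9,0,0,0],
  [0,-0.5,0,-0.8,0,0,0],
  [0,-0.5,0,0,0,0,0],
  [0,0,0,0,0,0,0],
  [0,0,0,0,0,0,0],
])

```text
t: 1.6
eef_pos: [0.6052, 0.2572, 0.3271]
tool_rot: [0.0, 0.747, 0.665, -0.0]
contact_force: [0.7, -0.5, -0.6]
width: 0.007
```

Run:
```python
from h import *
i=snapshot("scene");w=snapshot("wrist")
f=cv2.resize(i[90:250,380:540],None,fx=2.5,fy=2.5,interpolation=cv2.INTER_CUBIC)
cv2.imwrite("pics/a1.png",np.hstack([f,cv2.resize(w,(400,250))[:,:] if 0 else cv2.copyMakeBorder(cv2.resize(w,(400,250)),0,150,0,0,0)])[:,:,::-1])
print(arm.sense())
```

```text
{'t': 1.7, 'qpos': array([-0.42757812,  0.398312  , -0.05503502,  1.53574653,  0.02372653,
        1.20646077, -0.60379836]), 'joint_vel': array([-0.0027165 ,  0.00595343, -0.00270573, -0.00926695, -0.00152229,
        0.00074037, -0.00070068]), 'effort': array([-3.34585598e-01, -6.86870384e+01, -2.18675556e-01, -3.80448353e+01,
       -9.63288266e-02,  2.72992090e-02,  4.31770255e-03]), 'eef_pos': array([0.60605646, 0.25760112, 0.32776815]), 'tool_rot': array([6.13314101e-04, 7.47261311e-01, 6.64529631e-01, 7.25449364e-04]), 'contact_force': array([ 1.0186824 ,  0.61049181, -0.1967444 ]), 'wrist_torque': array([0.02093831, 0.02350916, 0.02780801]), 'width': 0.0024871055967099565}
```

View pics/a1.png

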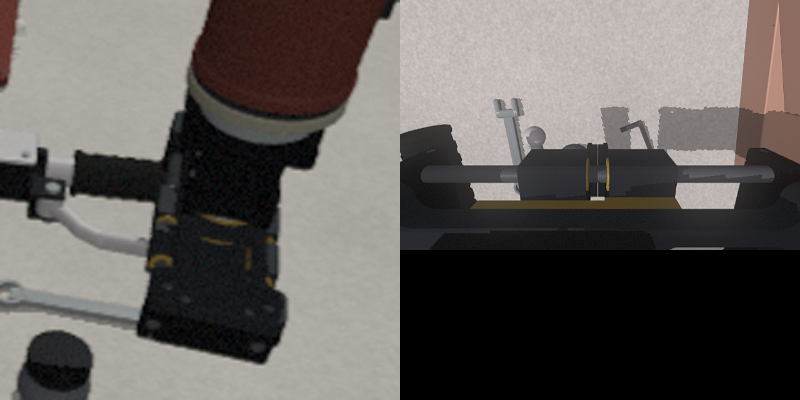

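Wrist view: the shut fingers are behind the blade, with the ball clear outboard of them (ball at about (535,137) in the montage). Approaching now.

>>> drive_tool([
  [0,-0.2,0.03,0,0,0,0],
  [0,-0.2,0.03,0,0,0,0],
  [0,-0.2,0.04,0,0,0,0],
  [0,-0.1,0.0,0,0,0,0],
  [0,-0.1,0,0,0,0,0],
  [0,0,0,0,0,0,0],
])

```text
t: 2.2
eef_pos: [0.5804, 0.2621, 0.3269]
tool_rot: [-0.0, 0.746, 0.665, 0.0]
contact_force: [0.4, 0.4, -0.3]
width: 0.006
```

>>> drive_tool([
  [0,-0.1,0.04,0,0,0,0.25],
  [0,-0.1,0.04,0,0,0,0.3],
  [0,-0.1,0.04,0,0,0,0.3],
  [0,-0.1,0.05,0,0,0,0.3],
  [0,0,0,0,0,0,0],
  [0,0,0,0,0,0,0],
])

```text
t: 2.7
eef_pos: [0.5694, 0.2669, 0.3269]
tool_rot: [0.0, 0.705, 0.709, 0.0]
contact_force: [3.4, 0.5, -0.5]
width: 0.004
```

>>> drive_tool([
  [0,-0.1,0.04,0,0,0,0.3],
  [0,-0.1,0.04,0,0,0,0.3],
  [0,-0.1,0.04,0,0,0,0.3],
  [0,-0.1,0.04,0,0,0,0.3],
  [0,0,0,0,0,0,0],
  [0,0,0,0,0,0,0],
])

```text
t: 3.2
eef_pos: [0.5574, 0.2718, 0.327]
tool_rot: [0.0, 0.66, 0.751, 0.001]
contact_force: [4.6, 1.9, -2.0]
width: 0.003
```

>>> drive_tool([
  [0,-0.1,0.03,0,0,0,0.3],
  [0,-0.05,0,0,0,0,0],
  [0,0,0,0,0,0,0],
  [0,0,0,0,0,0,0],
])

```text
t: 3.53
eef_pos: [0.5529, 0.273, 0.327]
tool_rot: [0.0, 0.648, 0.762, 0.001]
contact_force: [4.8, 2.5, -0.7]
width: 0.006
```

>>> drive_tool([
  [0,-0.05,0,0,0,0,0],
  [0,0,0,0,0,0,0],
  [0,0,0,0,0,0,0],
])

```text
t: 3.78
eef_pos: [0.5515, 0.273, 0.327]
tool_rot: [0.0, 0.648, 0.762, 0.001]
contact_force: [5.0, 4.3, -1.4]
width: 0.007
```

>>> drive_tool([
  [0,-0.03,0,0,0,0,0],
  [0,0,0,0,0,0,0],
  [0,0,0,0,0,0,0],
])

```text
t: 4.03
eef_pos: [0.5506, 0.2731, 0.3271]
tool_rot: [0.0, 0.648, 0.762, 0.001]
contact_force: [5.1, 2.9, -2.7]
width: 0.007
```

>>> drive_tool([
  [0,-0.03,0,0,0,0,0],
  [0,0,0,0,0,0,0],
  [0,0,0,0,0,0,0],
])

```text
t: 4.28
eef_pos: [0.5497, 0.2732, 0.3271]
tool_rot: [0.0, 0.648, 0.762, 0.001]
contact_force: [5.4, 3.0, -0.8]
width: 0.0
```

>>> drive_tool([
  [0,-0.03,0,0,0,0,0],
  [0,0,0,0,0,0,0],
  [0,0,0,0,0,0,0],
])

```text
t: 4.53
eef_pos: [0.5488, 0.2732, 0.3272]
tool_rot: [0.0, 0.648, 0.762, 0.001]
contact_force: [5.8, 4.2, -1.1]
width: 0.005
```

>>> drive_tool([
  [0,-0.03,0,0,0,0,0],
  [0,0,0,0,0,0,0],
  [0,0,0,0,0,0,0],
])

```text
t: 4.78
eef_pos: [0.5479, 0.2733, 0.3272]
tool_rot: [0.0, 0.648, 0.762, 0.001]
contact_force: [5.2, 4.2, -2.4]
width: 0.007
```

>>> drive_tool([
  [0,-0.03,0,0,0,0,0],
  [0,0,0,0,0,0,0],
  [0,0,0,0,0,0,0],
])

```text
t: 5.03
eef_pos: [0.547, 0.2734, 0.3272]
tool_rot: [0.0, 0.648, 0.762, 0.001]
contact_force: [5.5, 4.9, -2.1]
width: 0.004
```

>>> drive_tool([
  [0,-0.03,0.03,0,0,0,0],
  [0,0,0,0,0,0,0],
  [0,0,0,0,0,0,0],
])

```text
t: 5.28
eef_pos: [0.5463, 0.2738, 0.3272]
tool_rot: [0.0, 0.648, 0.762, 0.001]
contact_force: [6.1, 2.6, -1.0]
width: 0.007
```

>>> drive_tool([
  [0,-0.03,0.03,0,0,0,0],
  [0,0,0,0,0,0,0],
  [0,0,0,0,0,0,0],
])

```text
t: 5.53
eef_pos: [0.5455, 0.2741, 0.3271]
tool_rot: [0.001, 0.648, 0.761, 0.001]
contact_force: [5.3, 0.0, -0.4]
width: 0.009
```

Run:
```python
from h import *
i=snapshot("scene");w=snapshot("side")
g=lambda i,x,y:cv2.resize(i[y:y+100,x:x+100],(400,400),interpolation=cv2.INTER_CUBIC)
cv2.imwrite("pics/a2.png",np.hstack([g(i,390,130),g(w,210,90)])[:,:,::-1])
s=arm.sense();print(s["eef_pos"],s["contact_force"],s["wrist_torque"])
```

```text
[0.5455065  0.27409428 0.32710728] [4.91459396 0.48874651 0.25547827] [ 0.05638834 -1.05347592  0.00165245]
```

View pics/a2.png

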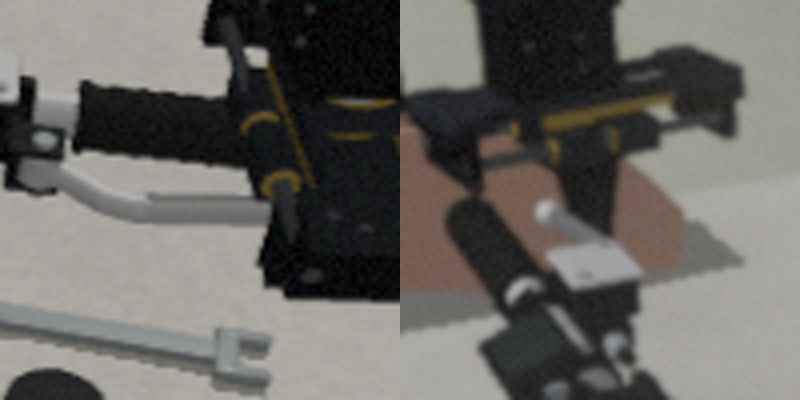

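The lever is well in. In the side view its ball is now at about (246.3,143.3), and the gripper body stays above the grip. Next I work out the travel left.

Run:
```python
from h import *
s=get_calibration("side")
print(onz(s,261.3,141.3,.17),onz(s,246.3,143.3,.17)); print(proj(s,[.5263-.002,.2982-.001,.17]),proj(s,[.5636-.002,.2909-.001,.17]))
```

```text
[0.56136014 0.28956861 0.17      ] [0.52319304 0.29269271 0.17      ]
[246.24167373 142.66109518] [261.35095547 141.24425085]
```

>>> drive_tool([
  [0,-0.03,0.01,0,0,0,0],
  [0,0,0,0,0,0,0],
  [0,0,0,0,0,0,0],
])

```text
t: 5.88
eef_pos: [0.5446, 0.2742, 0.3271]
tool_rot: [0.001, 0.648, 0.761, 0.0]
contact_force: [5.2, -0.5, 0.8]
width: 0.005
```

>>> drive_tool([
  [0,-0.03,0.01,0,0,0,0],
  [0,0,0,0,0,0,0],
  [0,0,0,0,0,0,0],
])

```text
t: 6.13
eef_pos: [0.5438, 0.2744, 0.3271]
tool_rot: [0.001, 0.648, 0.761, 0.0]
contact_force: [4.9, -0.2, -0.2]
width: 0.005
```

>>> drive_tool([
  [0,-0.03,0.01,0,0,0,0],
  [0,0,0,0,0,0,0],
  [0,0,0,0,0,0,0],
])

```text
t: 6.38
eef_pos: [0.5434, 0.2744, 0.3272]
tool_rot: [0.001, 0.649, 0.761, 0.001]
contact_force: [8.5, -1.3, -1.3]
width: 0.004
```

>>> drive_tool([
  [0,-0.04,0,0,0,0,0],
  [0,0,0,0,0,0,0],
  [0,0,0,0,0,0,0],
])

```text
t: 6.63
eef_pos: [0.5429, 0.2744, 0.3273]
tool_rot: [0.002, 0.649, 0.761, 0.002]
contact_force: [13.0, 0.8, -3.9]
width: 0.001
```

>>> drive_tool([
  [0,-0.02,0,0,0,0,0],
  [0,0,0,0,0,0,0],
  [0,0,0,0,0,0,0],
  [0,0,0,0,0,0,0],
])

```text
t: 6.97
eef_pos: [0.5426, 0.2743, 0.3273]
tool_rot: [0.002, 0.649, 0.761, 0.002]
contact_force: [15.3, 0.4, -4.7]
width: 0.005
```

>>> drive_tool([
  [0,0,0,0,0,0,0],
  [0,0,0,0,0,0,0],
  [0,0,0,0,0,0,0],
  [0,0,0,0,0,0,0],
  [0,0,0,0,0,0,0],
  [0,0,0,0,0,0,0],
  [0,0,0,0,0,0,0],
  [0,0,0,0,0,0,0],
])

```text
t: 7.63
eef_pos: [0.5426, 0.2743, 0.3273]
tool_rot: [0.002, 0.649, 0.761, 0.002]
contact_force: [14.7, -0.6, -4.9]
width: 0.008
```

>>> drive_tool([
  [0,0,0,0,0,0,0],
  [0,0,0,0,0,0,0],
  [0,0,0,0,0,0,0],
  [0,0,0,0,0,0,0],
  [0,0,0,0,0,0,0],
  [0,0,0,0,0,0,0],
  [0,0,0,0,0,0,0],
  [0,0,0,0,0,0,0],
])

```text
t: 8.3
eef_pos: [0.5426, 0.2743, 0.3273]
tool_rot: [0.002, 0.649, 0.761, 0.002]
contact_force: [14.8, -0.2, -4.3]
width: 0.006
```

Held at about 15 N for over 1.3 s. Now I back out slowly.

>>> drive_tool([
  [0,0.1,-0.02,0,0,0,0],
  [0,0.15,-0.06,0,0,0,-0.35],
  [0,0.15,-0.06,0,0,0,-0.35],
  [0,0.15,-0.06,0,0,0,-0.4],
  [0,0.15,-0.06,0,0,0,-0.4],
  [0,0.15,-0.06,0,0,0,-0.4],
  [0,0.15,-0.06,0,0,0,-0.4],
  [0,0.15,0,0,0,0,-0.3],
  [0,0.3,0,0,0,0,0],
  [0,0.4,0,0,0,0,0],
  [0,0.5,0,0,0,0,0],
  [0,0,0,0,0,0,0],
])

```text
t: 9.3
eef_pos: [0.6126, 0.2632, 0.3262]
tool_rot: [0.0, 0.745, 0.667, -0.0]
contact_force: [-0.1, 0.0, 0.4]
width: 0.004
```

>>> drive_tool([
  [0,0.3,0,0.8,0,0,0],
  [0,0.3,0,0.9,0,0,0],
  [0,0.3,-0.3,0.9,0,0,0],
  [0,0,-0.9,0,0,0,0.5],
  [0,0,-0.9,0,0,0,0.6],
  [0,0,-0.9,0,0,0,0.6],
  [0,0,-0.9,0,0,0,0.5],
  [0,0,-0.9,0,0,0,0],
  [0,0,-0.9,0,0,0,0],
  [0,0,-0.9,0,0,0,0],
  [0,0,-0.9,0,0,0,0],
  [0,0,-0.9,0,0,0,0],
])

```text
t: 10.3
eef_pos: [0.6372, 0.0108, 0.4046]
tool_rot: [-0.001, 0.663, 0.749, -0.0]
contact_force: [0.6, -0.3, 0.9]
width: 0.008
```

Run:
```python
from h import *
i=snapshot("scene");cv2.imwrite("pics/a3.png",i[80:330,100:560,::-1])
a=cv2.imread("pics/scene0.png")[:,:,::-1]
print("diff left lever",np.abs(i[180:202,430:480].astype(int)-a[180:202,430:480]).mean(), np.abs(i[290:310,300:360].astype(int)-a[290:310,300:360]).mean())
s=arm.sense();print(s["eef_pos"],s["tool_rot"],s["contact_force"])
```

```text
diff left lever 1.7836363636363637 1.7891666666666666
[0.6372527  0.00385896 0.40464152] [ 0.00075188  0.66569782  0.74621917 -0.00167593] [ 0.10992307 -5.52842563 -0.07460519]
```

View pics/a3.png

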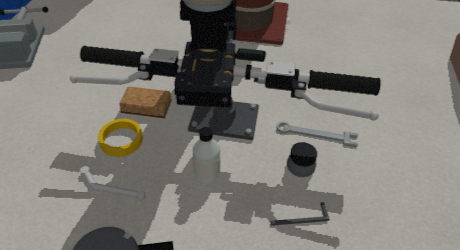

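The left lever is back at rest: the picture there differs from the first one by no more than noise (ball at (374,115) in the crop), and nothing has been disturbed. Now the right lever.

>>> drive_tool([
  [0,0,-0.9,0,0,0,0],
  [0,0,-0.9,0,0,0,0],
  [0,0,-0.9,0,0,0,0],
  [0,0,-0.9,0,0,0,0],
  [0,0,-0.9,0,0,0,0],
  [0,0,-0.9,0,0,0,0],
  [0,0,-0.9,0,0,0,0],
  [0,0,-0.9,0,0,0,0],
  [0,0,-0.9,0,0,0,0],
  [0,0,-0.2,0,0,0,0],
  [0,0,0,0,0,0,0],
  [0,0,0,0,0,0,0],
])

```text
t: 11.35
eef_pos: [0.6377, -0.2364, 0.4044]
tool_rot: [-0.001, 0.663, 0.748, 0.0]
contact_force: [-0.5, -0.1, -0.1]
width: 0.006
```

>>> drive_tool([
  [0,0,-0.15,-0.9,0,0,0],
  [0,-0.2,-0.15,-0.9,0,0,0],
  [0,-0.3,0,-0.78,0,0,0],
  [0,-0.5,0,0,0,0,0.05],
  [0,0,0,0,0,0,0],
  [0,0,0,0,0,0,0],
])

```text
t: 11.85
eef_pos: [0.6079, -0.2443, 0.3277]
tool_rot: [-0.0, 0.661, 0.751, 0.0]
contact_force: [-0.3, 0.5, 0.2]
width: 0.007
```

Run:
```python
from h import *
w=snapshot("side");v=snapshot("wrist")
cv2.imwrite("pics/a4.png",np.hstack([cv2.resize(w[180:340,290:450],(400,400)),cv2.resize(v,(400,400))])[:,:,::-1])
s=arm.sense();print(s["eef_pos"],s["contact_force"])
```

```text
[ 0.60871704 -0.24466291  0.32838627] [0.89466881 0.52351054 0.73654168]
```

View pics/a4.png

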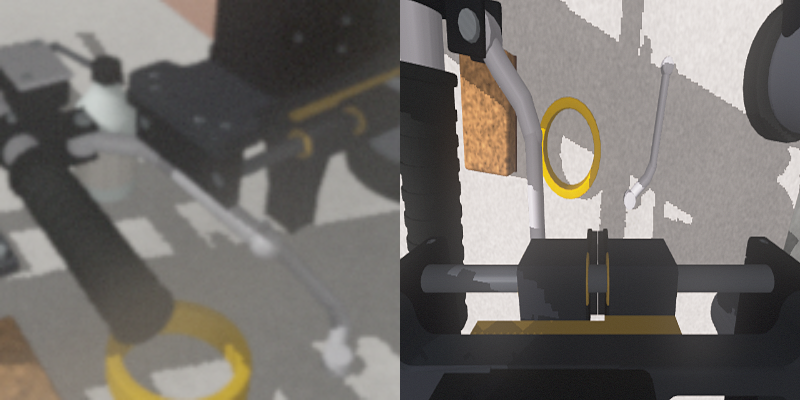

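The fingers are on the right lever's far side and the ball is clear outboard of them (crop (262,244)). Pushing.

>>> drive_tool([
  [0,-0.3,0,0,0,0,0],
  [0,-0.3,-0.02,0,0,0,0],
  [0,-0.2,-0.02,0,0,0,0],
  [0,-0.15,-0.02,0,0,0,0],
  [0,0,0,0,0,0,0],
])

```text
t: 12.37
eef_pos: [0.5784, -0.2482, 0.3278]
tool_rot: [0.0, 0.662, 0.75, 0.0]
contact_force: [0.9, 0.2, 0.5]
width: 0.003
```

>>> drive_tool([
  [0,-0.1,-0.05,0,0,0,-0.3],
  [0,-0.1,-0.05,0,0,0,-0.3],
  [0,-0.1,-0.05,0,0,0,-0.3],
  [0,-0.1,-0.05,0,0,0,-0.3],
  [0,-0.1,-0.05,0,0,0,-0.3],
  [0,0,0,0,0,0,0],
  [0,0,0,0,0,0,0],
])

```text
t: 12.95
eef_pos: [0.5648, -0.255, 0.3278]
tool_rot: [0.001, 0.718, 0.696, 0.001]
contact_force: [2.8, 0.2, -0.3]
width: 0.003
```

>>> drive_tool([
  [0,-0.1,-0.05,0,0,0,-0.4],
  [0,-0.1,-0.05,0,0,0,-0.4],
  [0,-0.05,-0.03,0,0,0,-0.4],
  [0,0,0,0,0,0,0],
  [0,0,0,0,0,0,0],
])

```text
t: 13.37
eef_pos: [0.5572, -0.2588, 0.3276]
tool_rot: [0.0, 0.76, 0.65, 0.0]
contact_force: [3.5, 1.6, 1.1]
width: 0.007
```

>>> drive_tool([
  [0,-0.07,-0.01,0,0,0,0],
  [0,-0.07,-0.01,0,0,0,0],
  [0,-0.07,-0.01,0,0,0,0],
  [0,0,0,0,0,0,0],
  [0,0,0,0,0,0,0],
])

```text
t: 13.78
eef_pos: [0.5508, -0.2599, 0.3277]
tool_rot: [0.0, 0.76, 0.65, 0.0]
contact_force: [4.4, 2.4, 0.9]
width: 0.003
```

>>> drive_tool([
  [0,-0.04,-0.01,0,0,0,0],
  [0,0,0,0,0,0,0],
  [0,0,0,0,0,0,0],
])

```text
t: 14.03
eef_pos: [0.5497, -0.2601, 0.3277]
tool_rot: [0.0, 0.76, 0.65, 0.0]
contact_force: [5.6, 2.7, 1.6]
width: 0.007
```

>>> drive_tool([
  [0,-0.04,-0.01,0,0,0,0],
  [0,0,0,0,0,0,0],
  [0,0,0,0,0,0,0],
])

```text
t: 14.28
eef_pos: [0.5486, -0.2603, 0.3277]
tool_rot: [0.0, 0.76, 0.65, 0.001]
contact_force: [5.7, 1.8, 2.2]
width: -0.003
```

>>> drive_tool([
  [0,-0.04,-0.01,0,0,0,0],
  [0,0,0,0,0,0,0],
  [0,0,0,0,0,0,0],
])

```text
t: 14.53
eef_pos: [0.5478, -0.2604, 0.3277]
tool_rot: [0.001, 0.76, 0.65, 0.001]
contact_force: [7.3, 2.8, 0.2]
width: -0.001
```

>>> drive_tool([
  [0,-0.04,0,0,0,0,0],
  [0,0,0,0,0,0,0],
  [0,0,0,0,0,0,0],
])

```text
t: 14.78
eef_pos: [0.5472, -0.2603, 0.3278]
tool_rot: [0.001, 0.76, 0.65, 0.001]
contact_force: [11.5, 1.4, -2.1]
width: 0.006
```

>>> drive_tool([
  [0,-0.03,0,0,0,0,0],
  [0,0,0,0,0,0,0],
  [0,0,0,0,0,0,0],
])

```text
t: 15.03
eef_pos: [0.5469, -0.2602, 0.3279]
tool_rot: [0.002, 0.759, 0.651, 0.002]
contact_force: [15.6, 1.6, -4.0]
width: 0.003
```

>>> drive_tool([
  [0,0,0,0,0,0,0],
  [0,0,0,0,0,0,0],
  [0,0,0,0,0,0,0],
  [0,0,0,0,0,0,0],
  [0,0,0,0,0,0,0],
  [0,0,0,0,0,0,0],
  [0,0,0,0,0,0,0],
  [0,0,0,0,0,0,0],
])

```text
t: 15.7
eef_pos: [0.5469, -0.2602, 0.3279]
tool_rot: [0.002, 0.759, 0.651, 0.002]
contact_force: [15.4, 0.9, -3.9]
width: 0.005
```

Run:
```python
from h import *
w=snapshot("side");cv2.imwrite("pics/a5.png",cv2.resize(w[200:320,290:410],(480,480),interpolation=cv2.INTER_CUBIC)[:,:,::-1])
print(arm.sense()["contact_force"], proj(get_calibration("side"),[.5285,-.284,.17]))
```

```text
[14.86744502  0.49231963 -2.67097579] [374.85454559 288.00297208]
```

>>> drive_tool([
  [0,0,0,0,0,0,0],
  [0,0,0,0,0,0,0],
  [0,0,0,0,0,0,0],
  [0,0,0,0,0,0,0],
  [0,0,0,0,0,0,0],
  [0,0,0,0,0,0,0],
  [0,0,0,0,0,0,0],
  [0,0,0,0,0,0,0],
])

```text
t: 16.42
eef_pos: [0.5469, -0.2602, 0.3279]
tool_rot: [0.002, 0.759, 0.651, 0.002]
contact_force: [15.3, 0.7, -4.3]
width: 0.007
```

View pics/a5.png

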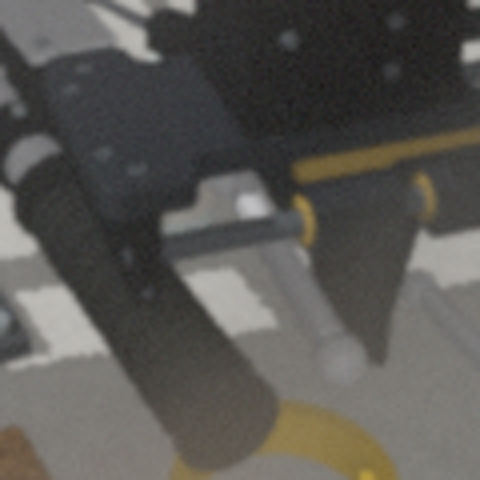

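The right ball is at (342,358) in the crop, which is pixel (375.5,289.5). The predicted stop is (374.9,288.0), so the lever is on its stop with a visible gap to the grip. Now I release it.

>>> drive_tool([
  [0,0.1,0.02,0,0,0,0],
  [0,0.15,0.06,0,0,0,0.35],
  [0,0.15,0.06,0,0,0,0.35],
  [0,0.15,0.06,0,0,0,0.4],
  [0,0.15,0.06,0,0,0,0.4],
  [0,0.15,0.06,0,0,0,0.4],
  [0,0.15,0.06,0,0,0,0.4],
  [0,0.15,0,0,0,0,0.3],
  [0,0.3,0,0,0,0,0],
  [0,0.4,0,0,0,0,0],
  [0,0.5,0,0,0,0,0],
  [0,0,0,0,0,0,0],
])

```text
t: 17.42
eef_pos: [0.6169, -0.2492, 0.3265]
tool_rot: [-0.0, 0.665, 0.747, -0.0]
contact_force: [-0.4, 0.8, -0.1]
width: 0.002
```

>>> drive_tool([
  [0,0.3,0,0.8,0,0,0],
  [0,0.3,0,0.9,0,0,0],
  [0,0.3,0.3,0.9,0,0,0],
  [0,0,0.9,0.3,0,0,0],
  [0,0,0.9,0.3,0,0,0],
  [0,0,0.9,0,0,0,0],
  [0,0,0.9,0,0,0,0],
  [0,0,0.9,0,0,0,0],
  [0,0,0.9,0,0,0,0],
  [0,0,0.5,0,0,0,0],
  [0,0,0,0,0,0,0],
  [0,0,0,0,0,0,0],
])

```text
t: 18.42
eef_pos: [0.642, -0.0632, 0.423]
tool_rot: [-0.0, 0.665, 0.747, -0.001]
contact_force: [-0.4, -0.5, -0.2]
width: 0.007
```

Run:
```python
from h import *
i=snapshot("scene");cv2.imwrite("pics/a6.png",i[80:330,100:560,::-1])
a=cv2.imread("pics/scene0.png")[:,:,::-1].astype(int)
for n,(x,y,w,h) in dict(L=(430,178,50,24),R=(166,150,55,18),spare=(175,245,70,32),hex=(365,280,65,25),tape=(195,195,50,40),tub=(385,220,35,35),wrench=(375,200,85,25)).items():
    print(n,np.abs(i[y:y+h,x:x+w]-a[y:y+h,x:x+w]).mean().round(2))
s=arm.sense();print(s["t"],s["eef_pos"],s["contact_force"])
```

```text
L 1.09
R 6.35
spare 2.44
hex 1.45
tape 3.14
tub 2.52
wrench 1.16
18.4667 [ 0.6419466  -0.06465203  0.42307113] [ 0.69108392 -0.56778429 -0.63547424]
```

View pics/a6.png

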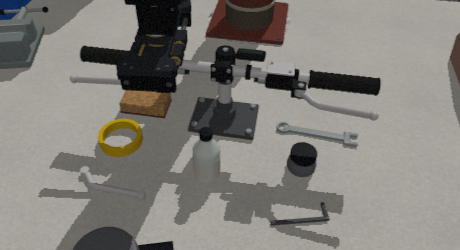

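Both levers look out, with the right ball back at (174,159); the gripper covers part of its inner end. I'll do one numeric check on its clear part, then hand in.

Run:
```python
from h import *
i=cv2.imread("pics/a6.png").astype(int);a=cv2.imread("pics/scene0.png")[80:330,100:560].astype(int)
d=np.abs(i-a)[70:88,66:112].mean();print(d)
if d<4: order.close_job();print("closed")
```

```text
1.1477455716586151
the job is handed in; nothing more can be done
closed
```

Both brake levers were checked, left first and then right, and the job is handed in. I pushed each one to its stop with the backs of the shut fingers, held it there and let it come out again.

- **Hold:** each lever was held against its stop at about 15 N for roughly 1.4 s or more. The readings were 14.7–15.3 N on the left and 14.9–15.6 N on the right.
- **Stop position:** the force rose sharply on both levers. For the right lever, a picture during the hold put the ball end 1–2 pixels from the predicted stop, clear of the grip. For the left, the picture was taken about 2 mm before the stop, so that stop rests on the force rise alone.
- **Disagreement:** both stops came 4–7 mm later in tool position than I worked out, most likely because the closed fingers are thinner than I assumed.
- **Final state:** in the last picture both levers match the first picture to within image noise. The loose items look unmoved; the spare lever, hex key, tape, tub and wrench differ only slightly, probably from shadows, and I judged the bottle and sanding block by eye. The arm stands clear with no contact force, and the robot's clock read about 18.5 s.
- **False alarm:** the first check of the right lever read high (6.35) because the gripper covered part of the compared area. The uncovered part read 1.15.

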